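# Unhook the straight-handled meat pounder from its keyhole rack

## Robot

A 6-joint arm with a two-finger parallel gripper is mounted at the origin on a cart in front of the work surface, level with it; the furniture and walls round the work are solid. World frame = base frame: x ahead of the robot, y to its left, z up, the work surface at z = 0. Lengths are in mm, angles in rad, forces in N, time in s.
With the tool pointing down it reaches from about 300 to 775 mm from the base axis. Payload 14.6 kg.
Tool frame: the origin (TCP) lies at the very end of the fingers, on their centre line; the grasp point (between the pads) lies 19 mm behind it; z points along the fingers, y is the line along which they close (so a half turn about z gives the same grasp; the last joint's range is limited). The gripper opens to 94 mm and grips with 3 to 60 N. Pads are 16 mm wide; open, the fingers measure 119 mm over their backs; the gripper's body (75 mm by 177 mm) begins 78 mm behind the grasp point.
Start: joints at [1.24, 0.3, 1.521, -0, 1.321, -0.067], TCP at [143.411, 530.964, 205.446] pointing down, gripper open.
Joint ranges: [-3.03, 3.03], [-0.79, 2.21], [0.23, 2.52], [-1.04, 4.18], [0, 3.07], [-2.55, 2.55]. Speed limits (rad/s): [2.22, 2.22, 2.57, 3.14, 3.14, 3.14].

## Interface

Orientations are given as [roll, pitch, yaw] about the fixed x, y, z axes, in that order (R = Rz(yaw) Ry(pitch) Rx(roll)).
In Python, from cell import manip, camera, get_calibration gives the robot as it stands. The module is installed in compiled form; this text tells all that it offers.
- The arm moves only by the tool jog_arm, never from a script. Its argument "plan" is one flat list of numbers, 6 for each row, row after row: the shift along the world's x, y, z in m, then the turn, a rotation vector about the world's x, y, z in degrees. A call has 1 to 20 rows; each row is the pose to reach, as a shift and turn from the pose commanded when the call began; what a row does not reach only later rows make up. A row lasts 1/10 s, in which the tool goes at most 50 mm and 8.59 degrees, less where a joint would pass 70% of its speed; a pose out of reach is approached as far as the arm can. A call with a gripper value outside its range is refused whole. "claw" is the finger opening in m, from 0 to 0.094, set as the call begins (left out, the last holds). The fingers move at their own pace and stop on an object; "force" is the grip in N (left out, the last holds). Time passes only in rows, so rows that repeat a pose let the fingers close. It gives the time, the measured TCP pose, the force, the opening and the grip force at its end, in the units of the state.
- manip.read_state(): the state, without advancing time (a new reading comes with each control period).
- camera(name): name is "scene" or "top" or "wrist"; returns (picture, depth): 384x512x3 uint8, red, green, blue; 384x512 float32, mm along the optical axis (not along the pixel's ray), 0 where there is no reading.
- get_calibration(name): a dict with "fx", "fy", "cx", "cy" (pixels), "origin" and "attitude" of the camera in the world. Camera axes: x right, y down, z forward; pixel columns grow to the right and rows downward; lengths in mm; the calibration is good to about 2 mm. A picture is of the moment at which its call begins: read the wrist's pose just before it. get_calibration takes no time and is no camera call; for the wrist camera it gives the pose at the moment of the call.
- manip.sign_off(): hands the job in; it is judged then, once.
The state is a dict: "clock": time; "joints": joint angles; "qd": joint speeds; "effort": joint torques, N m; "eef_pos": TCP position; "eef_rot": TCP orientation; "wrist_force": force on the tool from outside, world axes, zero at the start; "moment": the same for the moment, N m; "finger_gap": finger opening in mm; "finger_force": force on a finger pad.
Only numpy, scipy, OpenCV 4.12 (cv2) and the standard library are available. Lean on these libraries where they do the work, as an engineer would, in place of code of your own. Each camera call takes 0.05 s, during which the arm holds its last target. There are 200 camera calls.

## Task

Two meat pounders hang in the keyhole slots of the small white-topped rack. Take the one with the tall straight handle: slide it along its slot to the wide round end, lift it up free of the rack there, and set it down gently, standing upright on its foot on a clear part of the chopping board, whole foot on the board. Leave the one with the ball-shaped handle hanging where it is.

Things in the scene. Friction and masses are not known exactly. Their poses are not given: they have to be found in the camera images.
- pounder: Wood and steel hand tool, 0.35 kg, 140 mm high. Origin: centre of foot's underside, z up the axis. Heights above it: steel foot disc (44 mm diameter) 0-20; neck (14 diameter) 20-48; wooden shoulder disc (40 diameter) 48-56; straight round handle (28 diameter) 56-140. Starts hanging in one slot, shoulder on the sheet, origin 52 mm above the worktop. Foot and shoulder pass only the wide end; unheld there it drops.
- ball_pounder: The other pounder, 0.32 kg, 122 mm high: same foot, neck and shoulder (origin and z likewise), but on the shoulder a short stem (20 mm diameter) that ends in a ball, 44 mm in diameter, centred 100 mm above the origin. It hangs in the other slot and stays there.
- rack: Fixed rack: white sheet (150 mm in x, 184 in y, 10 thick, top 100 above worktop) on two wooden cheeks. Origin: centre of underside, z up. Two keyhole slots along x, at y = +50 and -50 mm: round wide end (62 diameter) centred at x = -32 mm, the robot's side; from it a narrow part (24 wide) to its closed end at x = +50. Tools hang at about x = +33; which is in which slot varies.
- chopping_board: Wooden chopping board fixed on the worktop, 240 mm along its x, 340 mm along its y, 21 mm thick; origin: centre of its underside, z up; its +y end points away from the robot. A lime and a garlic bulb lie near that far end (y about +125 mm); its middle is clear.
There are look-alikes about, which are no part of the job. What is shaped like the pounder but green or yellow is not meant.

How it is judged:
By the outcome, as a careful person would: the job done as asked, in the order asked, and still so for the second after the job is handed in, with the robot touching nothing.
It also fails if it takes over 40 s, if anything falls off the work surface, if the arm or the gripper's body presses on something with over 40 N, if the wrist force passes 120 N, or if a joint passes its speed limit or range.

## Working session

There is one attempt and no reset: what is moved stays moved. The work goes in short steps, Python scripts to look and compute and a tool call to move; the robot and the scene stay as the last step left them, time stands still between calls to the robot, and variables do not carry over. Pictures are saved under pics/ and viewed, at most 10 in all, crops included, and the job is handed in when it is done.

Besides the shell and the picture viewer there is one more tool, called after "Request:" by a JSON object that holds its "fn" and its "kwargs". jog_arm: Moves the arm, as the interface text tells. Its arguments: {"type":"object","properties":{"plan":{"type":"array"},"claw":{"type":"number"},"force":{"type":"number"}},"required":["plan"]}

```bash
mkdir -p pics
python3 - <<'E'
from cell import manip,camera,get_calibration
import cv2,numpy as np
s=manip.read_state();print(s['clock'],s['eef_pos'],s['eef_rot'],s['finger_gap'])
ims=[]
for n in ("scene","top"):
    p,d=camera(n);c=get_calibration(n);print(n,c)
    np.savez(f"{n}.npz",p=p,d=d,c=c)
    cv2.imwrite(f"pics/{n}0.png",p[:,:,::-1])
E
```

```text
0.0 [143.3279027  530.73640402 204.89248499] [-3.14046815e+00 -7.30897895e-05  2.87781447e+00] 94.07351735940465
scene {'fx': 453.95566925831145, 'fy': 453.95566925831145, 'cx': 253.86386608648704, 'cy': 191.5320036900979, 'origin': array([-107.18229849, -683.72763392,  576.07631528]), 'attitude': array([-2.07140273, -0.02126363, -0.64923921])}
top {'fx': 430.9596605988351, 'fy': 430.9596605988351, 'cx': 258.6201711669819, 'cy': 188.6456343475706, 'origin': array([296.08489815,  30.87447632, 884.06489511]), 'attitude': array([-2.91055817e+00,  4.26378954e-04, -1.53235447e+00])}
```

View pics/scene0.png

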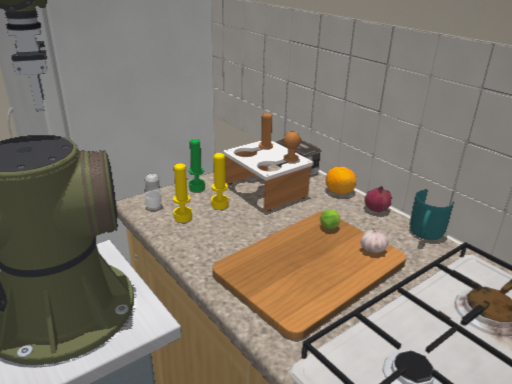

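View pics/top0.png

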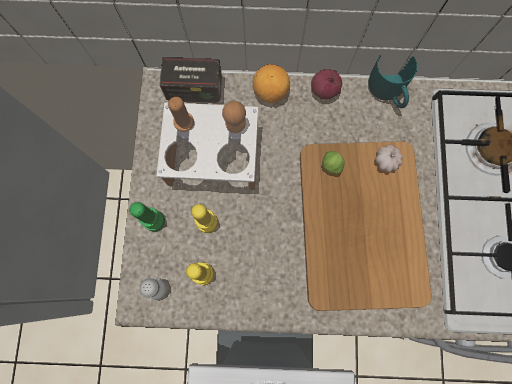

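The straight-handled pounder is in the left slot (top image, handle top about (177,103)). The ball one is on the right at about (234,113). The board is centred near (366,225), and green and yellow decoys stand nearer the robot.

```bash
cat > h.py <<'E'
import numpy as np,cv2
from scipy.spatial.transform import Rotation as R
def cloud(d,c):
    v,u=np.indices(d.shape)
    P=np.stack([(u-c['cx'])/c['fx']*d,(v-c['cy'])/c['fy']*d,d],-1).astype(float)
    W=P@R.from_euler('xyz',c['attitude']).as_matrix().T+c['origin']
    W[d<=0]=np.nan
    return W
def circ(p):
    A=np.c_[2*p[:,:2],np.ones(len(p))];s=np.linalg.lstsq(A,(p[:,:2]**2).sum(1),rcond=None)[0]
    return s[:2],np.sqrt(s[2]+s[:2]@s[:2])
E
python3 - <<'E'
from h import *
for n in ("top","scene"):
    f=np.load(n+".npz",allow_pickle=True);p,d,c=f['p'],f['d'],f['c'].item()
    W=cloud(d,c);x,y,z=W[...,0],W[...,1],W[...,2];hsv=cv2.cvtColor(p,cv2.COLOR_RGB2HSV)
    print(n,"table z",np.nanmedian(z[(abs(z)<10)]))
    m=(abs(z-100)<7)&(hsv[...,1]<60)&(x>300)&(x<700)&(y>0)
    k,l,st,_=cv2.connectedComponentsWithStats(m.astype(np.uint8));i=1+st[1:,4].argmax();q=W[l==i]
    r=cv2.minAreaRect(q[:,:2].astype(np.float32));print("rack",r,cv2.boxPoints(r).round(1).tolist(),np.median(q[:,2]),len(q))
    # holes in sheet
    m=(abs(z-21)<6)&(hsv[...,1]>90)&(x>200)&(x<750)&(y<50)
    k,l,st,_=cv2.connectedComponentsWithStats(m.astype(np.uint8));i=1+st[1:,4].argmax();q=W[l==i]
    r=cv2.minAreaRect(q[:,:2].astype(np.float32));print("board",r,cv2.boxPoints(r).round(1).tolist(),np.median(q[:,2]))
    m=(z>116)&(z<196)&(x>400)&(x<640)&(y>30)&(y<400)&(hsv[...,1]>90)&(hsv[...,0]<18)
    k,l,st,_=cv2.connectedComponentsWithStats(m.astype(np.uint8))
    for i in range(1,k):
        if st[i,4]<40: continue
        q=W[l==i];t=q[q[:,2]>q[:,2].max()-5]
        print("obj",st[i],q.min(0).round(),q.max(0).round(),"top centroid",t.mean(0).round(1),len(t),"fit",circ(q[(q[:,2]>118)&(q[:,2]<183)]))
E
```

```text
top table z 0.4527239904338103
rack ((571.7784423828125, 139.67123413085938), (184.51089477539062, 151.743896484375), 89.33808898925781) [[494.79998779296875, 48.29999923706055], [646.5999755859375, 46.5], [648.7000122070312, 231.0], [497.0, 232.8000030517578]] 99.93211848297096 4342
board ((438.56243896484375, -174.62808227539062), (339.42425537109375, 240.44483947753906), 4.1126837730407715) [[260.70001220703125, -66.9000015258789], [277.8999938964844, -306.70001220703125], [616.5, -282.3999938964844], [599.2000122070312, -42.5]] 20.311380185681628
obj [168  96  18  25 202] [594. 175. 132.] [619. 201. 194.] top centroid [606.7 188.5 191.8] 124 fit (array([607.14315241, 188.70989356]), np.float64(13.325033823899476))
obj [223 101  23  22 404] [587.  68. 153.] [626. 107. 176.] top centroid [608.6  88.3 173. ] 83 fit (array([605.2794554 ,  87.88454637]), np.float64(14.022894627735633))
scene table z 0.14152690423395597
rack ((569.1569213867188, 138.71945190429688), (189.7711944580078, 154.31690979003906), 89.69068908691406) [[491.5, 44.29999923706055], [645.7999877929688, 43.400001525878906], [646.7999877929688, 233.1999969482422], [492.5, 234.0]] 98.95596310526054 1354
board ((435.9944763183594, -176.50445556640625), (340.9921875, 240.7082977294922), 4.153838157653809) [[257.20001220703125, -68.80000305175781], [274.70001220703125, -308.8999938964844], [614.7999877929688, -284.20001220703125], [597.2999877929688, -44.099998474121094]] 19.749056930687118
obj [262 113  10  30 276] [589. 171. 116.] [617. 194. 192.] top centroid [602.8 183.7 189.7] 31 fit (array([603.68177595, 184.68335178]), np.float64(10.446032190985456))
obj [283 131  18  24 278] [582.  64. 116.] [619. 102. 174.] top centroid [604.6  84.9 171.2] 32 fit (array([601.03115856,  82.02957179]), np.float64(12.672813065702092))
```

Run:
```python
from h import *
for n in ("top","scene"):
    f=np.load(n+".npz",allow_pickle=True);W=cloud(f['d'],f['c'].item()).reshape(-1,3)
    for y0 in range(200,700,50):
        q=W[(W[:,1]>y0)&(W[:,1]<y0+50)&(W[:,2]>20)&(W[:,0]>-100)]
        if len(q): print(n,y0,len(q),np.percentile(q,[1,50,99],axis=0).round().tolist())
f=np.load("top.npz",allow_pickle=True);W=cloud(f['d'],f['c'].item())
print(W[80,192],W[200,60],W[200,20],W[80,60],W[300,60])
```

```text
top 200 4412 [[278.0, 201.0, 22.0], [697.0, 224.0, 96.0], [776.0, 249.0, 234.0]]
top 250 1762 [[412.0, 250.0, 23.0], [774.0, 273.0, 141.0], [776.0, 299.0, 234.0]]
top 300 1584 [[772.0, 301.0, 23.0], [774.0, 325.0, 146.0], [777.0, 349.0, 232.0]]
top 350 1564 [[772.0, 350.0, 24.0], [774.0, 375.0, 144.0], [777.0, 399.0, 229.0]]
top 400 1524 [[772.0, 401.0, 24.0], [775.0, 425.0, 142.0], [777.0, 450.0, 225.0]]
top 450 1490 [[773.0, 450.0, 23.0], [774.0, 475.0, 141.0], [776.0, 499.0, 224.0]]
top 500 1153 [[773.0, 500.0, 23.0], [774.0, 521.0, 116.0], [777.0, 549.0, 217.0]]
top 550 502 [[773.0, 550.0, 21.0], [774.0, 568.0, 66.0], [777.0, 599.0, 136.0]]
top 600 57 [[773.0, 600.0, 20.0], [774.0, 608.0, 31.0], [776.0, 622.0, 56.0]]
scene 200 3341 [[271.0, 201.0, 21.0], [770.0, 222.0, 119.0], [780.0, 249.0, 447.0]]
scene 250 1653 [[411.0, 250.0, 53.0], [773.0, 273.0, 273.0], [781.0, 299.0, 445.0]]
scene 300 1600 [[768.0, 301.0, 36.0], [772.0, 325.0, 262.0], [781.0, 350.0, 439.0]]
scene 350 1363 [[91.0, 351.0, 35.0], [772.0, 374.0, 285.0], [780.0, 399.0, 467.0]]
scene 400 1778 [[86.0, 400.0, 32.0], [771.0, 427.0, 319.0], [779.0, 450.0, 461.0]]
scene 450 2710 [[91.0, 451.0, 31.0], [154.0, 477.0, 317.0], [777.0, 500.0, 448.0]]
scene 500 1775 [[106.0, 500.0, 28.0], [771.0, 516.0, 347.0], [777.0, 549.0, 441.0]]
scene 550 1192 [[159.0, 550.0, 25.0], [772.0, 576.0, 251.0], [776.0, 600.0, 415.0]]
scene 600 985 [[184.0, 601.0, 26.0], [772.0, 624.0, 237.0], [777.0, 650.0, 412.0]]
scene 650 22954 [[191.0, 663.0, 25.0], [441.0, 682.0, 237.0], [774.0, 695.0, 422.0]]
[710.10043931 183.97470713  74.18903916] [ 552.719098    679.54876661 -471.02287653] [ 506.45757831  680.31533872 -248.49021132] [780.105594   539.13332233 -87.03824528] [ 238.16341022  692.99646072 -601.60532745]
```

Request:
{"fn": "jog_arm", "kwargs": {"plan": [0.02,-0.015,0.01,0,0,1,0.05,-0.037,0.02,0,0,2,0.08,-0.06,0.03,0,0,3,0.115,-0.085,0.04,0,0,4,0.15,-0.111,0.045,0,0,5,0.185,-0.137,0.045,0,0,6,0.22,-0.163,0.045,0,0,7,0.255,-0.189,0.045,0,0,8,0.29,-0.215,0.045,0,0,9,0.325,-0.241,0.045,0,0,10,0.36,-0.267,0.045,0,0,11,0.39,-0.289,0.045,0,0,12,0.42,-0.311,0.045,0,0,13,0.445,-0.329,0.045,0,0,14,0.462,-0.342,0.045,0,0,14.4,0.462,-0.342,0.045,0,0,14.4,0.462,-0.342,0.045,0,0,14.4], "claw": 0.094, "force": 35}}

```text
clock: 1.8
eef_pos: [605.1, 189.0, 249.9]
eef_rot: [-3.141, -0.001, 3.128]
wrist_force: [-0.7, 1.4, 0.4]
finger_gap: 94.2
finger_force: 0.0
```

Run:
```python
from h import *
from cell import manip,camera,get_calibration
s=manip.read_state();print(s['clock'],s['eef_pos'],s['eef_rot'],s['joints'],s['wrist_force'])
c=get_calibration("wrist");p,d=camera("wrist");cv2.imwrite("pics/w1.png",p[:,:,::-1])
W=cloud(d,c);hsv=cv2.cvtColor(p,cv2.COLOR_RGB2HSV)
x,y,z=W[...,0],W[...,1],W[...,2]
m=(z>186)&(z<197)&(abs(x-606)<40)&(abs(y-188)<40)
q=W[m]
print(len(q),np.isfinite(z).sum(),q.mean(0),q.min(0),q.max(0))
m=(abs(z-100)<5)&(hsv[...,1]<60);q=W[m];print(cv2.minAreaRect(q[:,:2].astype(np.float32)),len(q))
# wide-end hole: sheet edge points around it
h=(z<85)&(abs(x-540)<40)&(abs(y-189)<40)
P=c['origin']; r=(W-P); t=(100-P[2])/r[...,2]; S=P+r*t[...,None]  # rays on z=100
h=(z<96)&(np.hypot(S[...,0]-540,S[...,1]-189)<45)&(S[...,0]<555)
k=S[h];print("hole",len(k),k.min(0),k.max(0))
```

```text
1.8 [605.12918115 189.00562475 249.85746267] [-3.14148079e+00 -1.04503720e-03  3.12846728e+00] [ 2.44906152e-01  4.66812012e-01  1.19074187e+00  1.59090201e-04
  1.48507776e+00 -1.31277856e+00] [-0.70092408  1.37440435  0.39936611]
669 195813 [606.90245063 187.65607829 190.62937852] [595.02863045 174.47110491 186.0007756 ] [621.06232247 200.65702193 194.37934616]
((542.21875, 152.5377960205078), (213.31932067871094, 212.94046020507812), 88.83930969238281) 12015
hole 1996 [495.71926462 157.84796537 100.        ] [554.99825483 233.91261176 100.        ]
```

View pics/w1.png

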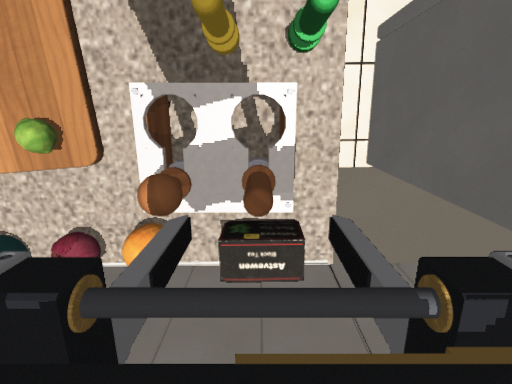

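Wrist view: the straight handle top is at (258,200), its wide hole is centred at about (258,122), and the ball pounder is at (160,195). The tea box lies behind at (262,250), between the fingers in the view.

Run:
```python
from h import *
from cell import get_calibration
c=get_calibration("wrist");M=R.from_euler('xyz',c['attitude']).as_matrix()
for u,v in [(258.5,122),(231,122),(286,122),(258,95)]:
    r=M@[(u-c['cx'])/c['fx'],(v-c['cy'])/c['fy'],1];print(c['origin']+r*(100-c['origin'][2])/r[2])
```

```text
[540.29911424 189.51716192 100.        ]
[539.9041489  158.31273328 100.        ]
[540.69407721 220.72140302 100.        ]
[511.17701607 189.36436953 100.        ]
```

Request:
{"fn": "jog_arm", "kwargs": {"plan": [0.001,-0.001,-0.02,0,0,0,0.001,-0.001,-0.04,0,0,0,0.001,-0.001,-0.06,0,0,0,0.001,-0.001,-0.08,0,0,0,0.001,-0.001,-0.095,0,0,0,0.001,-0.001,-0.105,0,0,0,0.001,-0.001,-0.105,0,0,0]}}

```text
clock: 2.55
eef_pos: [605.8, 188.2, 144.5]
eef_rot: [-3.141, -0.002, 3.13]
wrist_force: [-0.2, -0.1, 1.3]
finger_gap: 93.9
finger_force: 0.0
```

Request:
{"fn": "jog_arm", "kwargs": {"plan": [0,0,0,0,0,0,0,0,0,0,0,0,0,0,0,0,0,0,0,0,0,0,0,0,0,0,0,0,0,0,0,0,0,0,0,0,0,0,0,0,0,0,0,0,0,0,0,0,0,0,0,0,0,0,0,0,0,0,0,0], "claw": 0.015, "force": 35}}

```text
clock: 3.55
eef_pos: [606.4, 187.9, 145.4]
eef_rot: [-3.142, -0.0, 3.129]
wrist_force: [-0.6, -0.3, -0.6]
finger_gap: 27.7
finger_force: 35.0
```

Request:
{"fn": "jog_arm", "kwargs": {"plan": [0,0,0.002,0,0,0,0,0,0.003,0,0,0,-0.005,0,0.003,0,0,0,-0.012,0,0.003,0,0,0,-0.02,0,0.003,0,0,0,-0.028,0,0.003,0,0,0,-0.036,0.001,0.003,0,0,0,-0.044,0.001,0.003,0,0,0,-0.052,0.001,0.003,0,0,0,-0.059,0.001,0.003,0,0,0,-0.064,0.001,0.003,0,0,0,-0.066,0.001,0.003,0,0,0,-0.066,0.001,0.003,0,0,0,-0.066,0.001,0.003,0,0,0]}}

```text
clock: 4.95
eef_pos: [540.6, 188.9, 148.4]
eef_rot: [-3.142, 0.0, 3.129]
wrist_force: [0.8, -0.9, -4.7]
finger_gap: 27.5
finger_force: 35.0
```

Run:
```python
from h import *
from cell import manip,camera
s=manip.read_state();print(s['clock'],s['eef_pos'],s['wrist_force'],s['moment'])
a,d=camera("scene");w,_=camera("wrist")
cv2.imwrite("pics/s2.png",np.hstack([cv2.resize(a[90:220,180:360],(400,289)),cv2.resize(w,(385,289))])[:,:,::-1])
```

```text
4.95 [540.58505013 188.93641786 148.44489775] [ 0.80353292 -0.90591005 -4.74521452] [ 0.03593773 -0.00527746 -0.01427375]
```

View pics/s2.png

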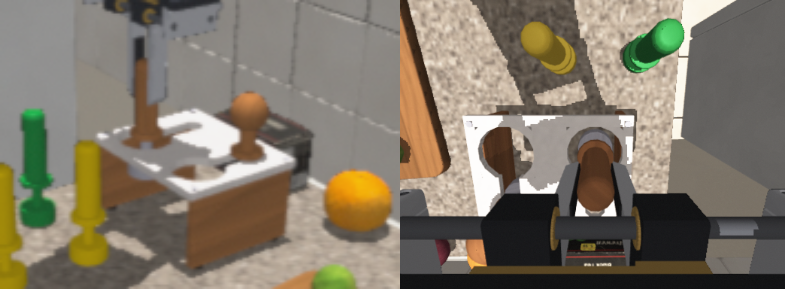

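The pounder hangs upright, centred in the wide hole, and the ball pounder is undisturbed. Lift, then carry.

Request:
{"fn": "jog_arm", "kwargs": {"plan": [0,0.0005,0.005,0,0,0,0,0.0005,0.013,0,0,0,0,0.0005,0.022,0,0,0,0,0.0005,0.032,0,0,0,0,0.0005,0.042,0,0,0,0,0.0005,0.052,0,0,0,0,0.0005,0.062,0,0,0,0,0.0005,0.074,0,0,0,0,0.0005,0.086,0,0,0,0,0.0005,0.096,0,0,0,0,0,0.1,0,0,0,0,0,0.1,0,0,0]}}

```text
clock: 6.25
eef_pos: [540.5, 188.9, 249.0]
eef_rot: [3.141, 0.001, 3.129]
wrist_force: [0.1, 0.6, -4.4]
finger_gap: 27.4
finger_force: 35.0
```

Request:
{"fn": "jog_arm", "kwargs": {"plan": [-0.003,-0.01,0,0,0,0,-0.008,-0.028,0,0,0,0,-0.014,-0.05,0,0,0,0,-0.02,-0.073,0,0,0,0,-0.027,-0.096,0,0,0,0,-0.034,-0.12,0,0,0,0,-0.041,-0.145,0,0,0,0,-0.048,-0.17,0,0,0,0,-0.055,-0.195,0,0,0,0,-0.062,-0.22,0,0,0,0,-0.069,-0.245,0,0,0,0,-0.076,-0.27,0,0,0,0,-0.083,-0.295,0,0,0,0,-0.09,-0.318,0,0,0,0,-0.096,-0.338,0,0,0,0,-0.1,-0.353,0,0,0,0,-0.103,-0.362,0,0,0,0,-0.104,-0.365,0,0,0,0,-0.104,-0.365,0,0,0,0,-0.104,-0.365,0,0,0,0]}}

```text
clock: 8.25
eef_pos: [436.5, -175.6, 248.4]
eef_rot: [3.141, -0.0, 3.13]
wrist_force: [0.3, 0.1, -3.8]
finger_gap: 27.3
finger_force: 35.0
```

Request:
{"fn": "jog_arm", "kwargs": {"plan": [0,0,-0.01,0,0,0,0,0,-0.03,0,0,0,0,0,-0.055,0,0,0,0,0,-0.08,0,0,0,0,0,-0.1,0,0,0,0,0,-0.115,0,0,0,0,0,-0.123,0,0,0,0,0,-0.125,0,0,0,0,0,-0.125,0,0,0]}}

```text
clock: 9.15
eef_pos: [436.6, -175.9, 123.6]
eef_rot: [-3.142, 0.0, 3.129]
wrist_force: [-0.1, 0.6, -4.3]
finger_gap: 27.0
finger_force: 35.0
```

Run:
```python
from h import *
from cell import manip,camera,get_calibration
s=manip.read_state();print(s['clock'],s['eef_pos'],s['eef_rot'],s['joints'],s['wrist_force'],s['moment'])
a,d=camera("scene");W=cloud(d,get_calibration("scene"))
cv2.imwrite("pics/s3.png",cv2.resize(a[100:340,180:440],(780,600)[:2])[:,:,::-1][:600])
```

```text
9.15 [ 436.56379103 -175.94780422  123.59840583] [-3.14151266e+00  2.06310224e-04  3.12937708e+00] [-4.60962154e-01  2.14323089e-01  1.83260779e+00  1.96130100e-05
  1.09444119e+00 -2.01955189e+00] [-0.05167046  0.56258097 -4.30822182] [-0.00382986 -0.01987741 -0.01275667]
```

View pics/s3.png

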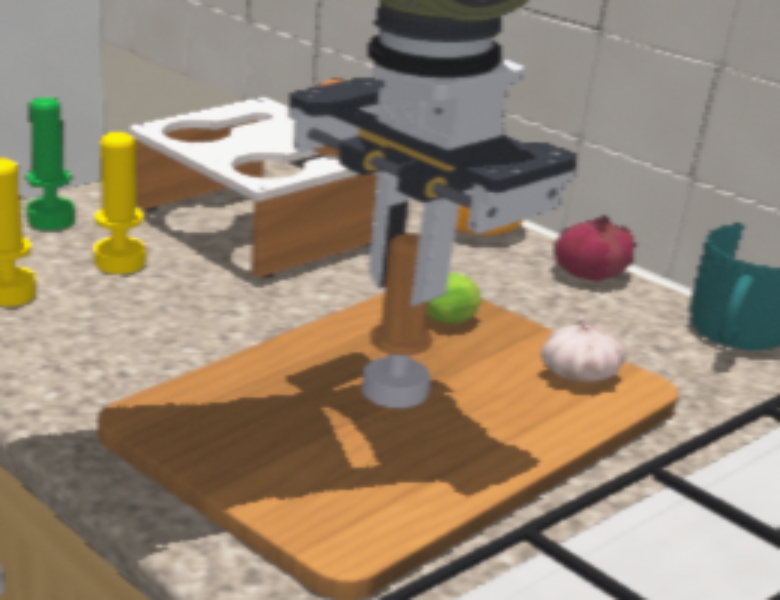

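The pounder is upright just above the clear middle of the board, with its foot at about (396,383) in the crop. Lower in small steps.

Request:
{"fn": "jog_arm", "kwargs": {"plan": [0,0,-0.002,0,0,0,0,0,-0.004,0,0,0,0,0,-0.006,0,0,0,0,0,-0.007,0,0,0,0,0,-0.0075,0,0,0,0,0,-0.008,0,0,0,0,0,-0.008,0,0,0,0,0,-0.008,0,0,0]}}

```text
clock: 10.0
eef_pos: [436.4, -176.0, 115.5]
eef_rot: [-3.142, 0.0, 3.129]
wrist_force: [0.9, 0.3, -4.8]
finger_gap: 27.6
finger_force: 35.0
```

Request:
{"fn": "jog_arm", "kwargs": {"plan": [0,0,-0.0005,0,0,0,0,0,-0.0005,0,0,0,0,0,-0.001,0,0,0,0,0,-0.001,0,0,0]}}

```text
clock: 10.4
eef_pos: [436.4, -176.0, 114.4]
eef_rot: [3.142, -0.0, 3.129]
wrist_force: [0.4, 0.2, -4.7]
finger_gap: 27.6
finger_force: 35.0
```

Request:
{"fn": "jog_arm", "kwargs": {"plan": [0,0,-0.0005,0,0,0,0,0,-0.0005,0,0,0,0,0,-0.0005,0,0,0]}}

```text
clock: 10.7
eef_pos: [436.6, -176.1, 114.3]
eef_rot: [-3.141, 0.001, 3.129]
wrist_force: [-1.1, -0.1, 2.1]
finger_gap: 27.0
finger_force: 35.0
```

Request:
{"fn": "jog_arm", "kwargs": {"plan": [0,0,-0.0005,0,0,0,0,0,-0.0005,0,0,0,0,0,-0.0005,0,0,0]}}

```text
clock: 11.0
eef_pos: [436.7, -176.2, 114.2]
eef_rot: [-3.141, 0.001, 3.129]
wrist_force: [-3.6, 1.6, 9.8]
finger_gap: 27.4
finger_force: 35.0
```

Contact made. Ease back the half millimetre, open, and rise.

Request:
{"fn": "jog_arm", "kwargs": {"plan": [0,0,0.0005,0,0,0,0,0,0.0005,0,0,0]}}

```text
clock: 11.2
eef_pos: [436.6, -176.1, 114.3]
eef_rot: [-3.141, 0.001, 3.129]
wrist_force: [-2.2, -0.5, 4.9]
finger_gap: 27.4
finger_force: 35.0
```

Request:
{"fn": "jog_arm", "kwargs": {"plan": [0,0,0,0,0,0,0,0,0,0,0,0,0,0,0,0,0,0,0,0,0,0,0,0,0,0,0,0,0,0,0,0,0,0,0,0,0,0,0,0,0,0], "claw": 0.08}}

```text
clock: 11.9
eef_pos: [436.4, -176.0, 113.9]
eef_rot: [3.142, 0.0, 3.129]
wrist_force: [-0.3, -0.5, -0.2]
finger_gap: 78.3
finger_force: 0.0
```

Request:
{"fn": "jog_arm", "kwargs": {"plan": [0,0,0.01,0,0,0,0,0,0.03,0,0,0,0,0,0.055,0,0,0,0,0,0.085,0,0,0,0,0,0.115,0,0,0,0,0,0.145,0,0,0,0,0,0.165,0,0,0,0,0,0.17,0,0,0,0,0,0.17,0,0,0]}}

```text
clock: 12.8
eef_pos: [436.4, -176.0, 284.3]
eef_rot: [-3.141, 0.001, 3.129]
wrist_force: [0.1, -0.0, -1.4]
finger_gap: 79.9
finger_force: 0.0
```

Run:
```python
from h import *
from cell import manip,camera,get_calibration
s=manip.read_state();print(s['clock'],s['eef_pos'],s['wrist_force'])
a,d=camera("scene");W=cloud(d,get_calibration("scene"))
cv2.imwrite("pics/s4.png",cv2.resize(a[80:340,180:440],(600,600))[:,:,::-1])
```

```text
12.8 [ 436.42594783 -176.03267694  284.31033305] [ 0.10797802 -0.00287593 -1.42057208]
```

View pics/s4.png

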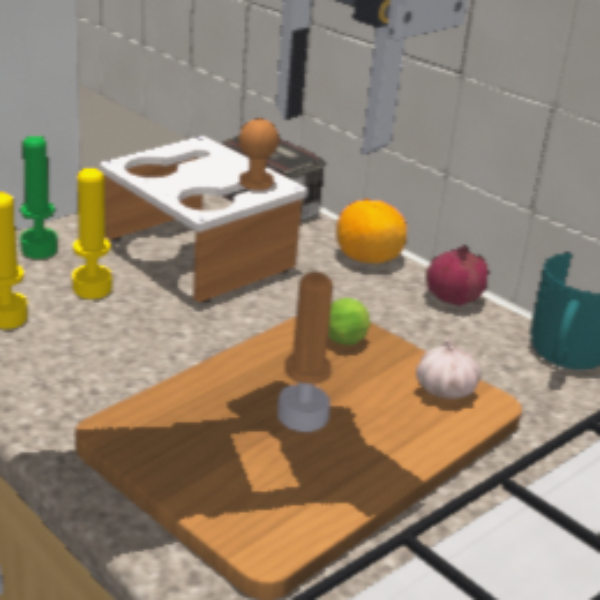

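Run:
```python
from h import *
from cell import manip,camera,get_calibration
for n in("scene","top"):
    a,d=camera(n);W=cloud(d,get_calibration(n)).reshape(-1,3)
    W=W[(np.hypot(W[:,0]-436,W[:,1]+176)<45)]
    for lo,hi in((25,41),(80,110),(110,140),(140,157),(157,166)):
        q=W[(W[:,2]>lo)&(W[:,2]<hi)]
        if len(q)>5: print(n,lo,hi,len(q),q.mean(0).round(1),q[:,2].max())
print(manip.read_state()['clock'])
```

```text
scene 25 41 255 [ 427.9 -182.9   35.8] 40.99894939507783
scene 80 110 194 [ 428.2 -182.5   95.4] 109.93813604824896
scene 110 140 198 [ 428.3 -182.8  125.7] 139.95150378670297
scene 140 157 121 [ 428.8 -182.5  149. ] 156.79582030023607
scene 157 166 74 [ 433.5 -177.9  159.4] 161.52406191650687
top 25 41 113 [ 430.3 -163.5   37.3] 40.926174150313955
top 80 110 70 [ 431.2 -166.1   95.2] 109.81258710817826
top 110 140 79 [ 431.8 -165.6  125.5] 139.7372253364075
top 140 157 74 [ 432.9 -168.3  151.2] 156.98537176699813
top 157 166 162 [ 437.2 -174.   160. ] 163.95371137636232
12.95
```

The pounder stands vertical, with its top at 161 mm, and the robot is clear of it.

```bash
python3 -c "
from cell import manip
print(manip.sign_off())"
```

```text
the job is handed in; nothing more can be done
None
```

The straight-handled pounder stands upright on the clear middle of the chopping board, the ball-handled one still hangs in its slot, and I handed the job in at about 13 s.

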